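# Roll-test of two guitar slides

## Task

Two steel guitar slides (short tubes) lie on the bench: one is round and will roll, one has been squashed oval and will not. Set the round one down gently across the upper half of the wooden test ramp and let go, so that it rolls by itself down into the catch trough at the foot; put the squashed one in the red scrap box.

Things in the scene. Friction and masses are not known exactly. Their poses are not given: they have to be found in the camera images.
- round_slide: Good guitar slide: round steel tube, 24 mm outside diameter, 65 mm long, about 90 g, dark bore at both ends; lies on its side on the bench. Origin at its centre (12 mm above the bench at the start), x along the tube's axis; y and z turn as it rolls. It rolls freely.
- squashed_slide: Spoiled guitar slide: steel tube squashed to a flat oval, 65 mm long, 31 mm wide, 12 mm high, about 90 g; lies on its flat on the bench and does not roll. Origin at its centre (6 mm above the bench), x along its length, y across its width, z up.
- ramp_head (a point): Fixed plywood ramp: surface point, mid-width, on the black line near the high end, 61 mm above the bench. x points down the 9 degree slope, y across, z square to it. Surface from x = -45 to 155 mm, 120 mm wide between rails 10 mm high and thick. Then a grey trough, 50 mm long, 12 mm deeper, end wall 18 mm above the surface line. A tube across it rolls once no finger is downhill.
- scrap_box: Fixed open red scrap box, 110 mm along x, 140 mm along y, 40 mm high, walls and floor 5 mm. Origin at the centre of its underside.
Mind the look-alikes: they are no part of the job. Leave any blue or purple look-alike of the squashed_slide alone.

How it is judged:
By the outcome, as a careful person would: the job done as asked, in the order asked, and still so for the second after the job is handed in, with the robot touching nothing.
It also fails if it takes over 48 s, if anything falls off the work surface, if the arm or the gripper's body presses on something with over 40 N, if the wrist force passes 120 N, or if a joint passes its speed limit or range.

## Robot

A 6-joint arm with a two-finger parallel gripper is mounted at the origin on the work surface. World frame = base frame: x ahead of the robot, y to its left, z up, the work surface at z = 0. Lengths are in m, angles in degrees, forces in N, time in s.
With the tool pointing down it reaches from about 0.4 to 0.825 m from the base axis. Payload 7 kg.
Tool frame: the origin (TCP) lies at the centre of the arm's flange, where the gripper is bolted on; the fingertips stand 178 mm ahead of it and the grasp point (between the pads) lies 159 mm ahead of it (tip_reach is the distance from the TCP to the fingertips, in m); z points along the fingers, y is the line along which they close (so a half turn about z gives the same grasp; the last joint's range is limited). The gripper opens to 88 mm and grips with 3 to 60 N. Pads are 19 mm wide; open, the fingers measure 130 mm over their backs; the gripper's body (78 mm by 193 mm) begins 47 mm behind the grasp point.
Start: joints at [-50.701, 20.546, 0.682, 0, -70.136, -16.507], TCP at [0.261, -0.622, 0.405] pointing down, gripper open.
Joint ranges: [-176.03, 176.03], [-82.01, 121.73], [-58.28, 71.71], [-173.87, 95.51], [-174.79, -0.11], [-173.66, 173.66]. Speed limits (degrees/s): [136.94, 136.94, 172.46, 180, 180, 180].

## Interface

Orientations are given as [roll, pitch, yaw] about the fixed x, y, z axes, in that order (R = Rz(yaw) Ry(pitch) Rx(roll)).
In Python, from plant import * gives the robot as it stands.
- The arm moves only by the shell command python3 -m handwheel 'ROWS'. ROWS is JSON, a list of rows, each a list of 7 numbers: the opening, from -1 (shut) to 1 (fully open), then the shift along the tool's x, y, z as a fraction of full scale, then the turn, a rotation vector about the tool's x, y, z as a fraction of full scale. A call has 1 to 5 rows; each row shifts and turns the commanded pose from where the row before left it, along the tool's axes as they then stand; what a row does not reach is not made up. Full scale, the value 1, is 0.025 m for a shift and 6 degrees for a turn. A row lasts 1/8 s, in which the tool goes at most 62.5 mm and 10.7 degrees, less where a joint would pass 70% of its speed; a pose out of reach is approached as far as the arm can. A call with a number of a shift or a turn outside -1 to 1 is refused whole. A call with a gripper value outside its range is refused whole. The fingers move at their own pace and stop on an object; the grip force is fixed at half the most. Time passes only in rows, so rows that do not move let the fingers close. It gives the time, the measured TCP pose, the force, the opening and the grip force at its end, in the units of the state.
- get_obs(): the state, without advancing time (a new reading comes with each control period).
- snapshot(name): name is "scene" or "side" or "wrist"; returns a dict with "color" (400x640x3 uint8, red, green, blue), "fx", "fy", "cx", "cy" (pixels), "R" (3x3) and "t" (3): a world point X has camera coordinates R X + t; the wrist camera has in their place "tool_from_camera" (4x4, takes a point from camera to tool coordinates, whose origin is the TCP and whose axes are the flange's). Camera axes: x right, y down, z forward; pixel columns grow to the right and rows downward; lengths in m; the calibration is good to about 2 mm. A picture is of the moment at which its call begins: read the wrist's pose just before it. There is no depth.
- close_job(): hands the job in; it is judged then, once.
The state is a dict: "clock": time; "joint_pos": joint angles; "qvel": joint speeds; "tau": joint torques, N m; "tool_pos": TCP position; "orientation": TCP orientation; "force": force on the tool from outside, world axes, zero at the start; "moment": the same for the moment, N m; "opening": finger opening in m; "gripper_force": force on a finger pad.
Only numpy, scipy, OpenCV 4.12 (cv2) and the standard library are available. Lean on these libraries where they do the work, as an engineer would, in place of code of your own. Each camera call takes 0.05 s, during which the arm holds its last target. There are 200 camera calls.

## Working session

There is one attempt and no reset: what is moved stays moved. The work goes in short steps, Python scripts to look and compute and a shell command to move; the robot and the scene stay as the last step left them, time stands still between calls to the robot, and variables do not carry over. Pictures are saved under pics/ and viewed, at most 11 in all, crops included, and the job is handed in when it is done.

```bash
mkdir -p pics; ls; python3 - <<'E'
from plant import *
import cv2,pickle
o=get_obs();print(o)
d={}
for n in("scene","side","wrist"):
    s=snapshot(n);d[n]=s;cv2.imwrite(f"pics/{n}0.png",s["color"][:,:,::-1])
    print(n,{k:v for k,v in s.items() if k!="color"})
pickle.dump((o,d),open("s0.pkl","wb"))
E
```

```text
pics
{'clock': 0.0, 'joint_pos': array([-5.07025484e+01,  2.05918683e+01,  6.33539384e-01, -1.94901549e-02,
       -7.01366348e+01, -1.65086518e+01]), 'qvel': array([-0.08784872,  0.03495609, -0.03945606,  0.01251289,  0.02802764,
        0.13044314]), 'tau': array([ 1.50246509e-03, -5.82718742e+01,  2.93056619e+01,  6.99717075e+00,
        6.89963999e-03, -1.65563106e-04]), 'tool_pos': array([ 0.26139105, -0.62212125,  0.40371776]), 'orientation': array([ 1.79903744e+02, -9.42079718e-03, -1.57217830e+02]), 'force': array([ 0.76644294, -0.17453188, -0.54257808]), 'moment': array([-0.03130438, -0.00538901, -0.03682221]), 'gripper_force': 0.0, 'opening': 0.08792272587328086}
scene {'fx': 431.83090188188305, 'fy': 431.83090188188305, 'cx': 315.554543561855, 'cy': 197.38613478897094, 'R': array([[ 0.19124067,  0.98144602, -0.01380988],
       [ 0.76276581, -0.157455  , -0.62721307],
       [-0.61775021,  0.10941494, -0.77872527]]), 't': array([-0.03944944, -0.35532372,  1.20381405])}
side {'fx': 458.25322074039326, 'fy': 458.25322074039326, 'cx': 317.7827827819743, 'cy': 195.48302602639072, 'R': array([[ 7.38491057e-01, -6.74263267e-01,  6.69033982e-05],
       [-4.13685628e-01, -4.53170119e-01, -7.89620823e-01],
       [ 5.32442635e-01,  5.83100240e-01, -6.13595103e-01]]), 't': array([-0.39741061,  0.22390811,  0.5835279 ])}
wrist {'fx': 349.67497269807865, 'fy': 349.67497269807865, 'cx': 322.7191050388835, 'cy': 204.3807787116546, 'tool_from_camera': array([[ 3.83658293e-04, -9.59348390e-01, -2.82224235e-01,
         7.66327539e-02],
       [ 9.99999917e-01,  4.07716552e-04, -2.65177701e-05,
         6.68375403e-04],
       [ 1.40507272e-04, -2.82224201e-01,  9.59348467e-01,
         1.93014306e-02],
       [ 0.00000000e+00,  0.00000000e+00,  0.00000000e+00,
         1.00000000e+00]])}
```

View pics/scene0.png

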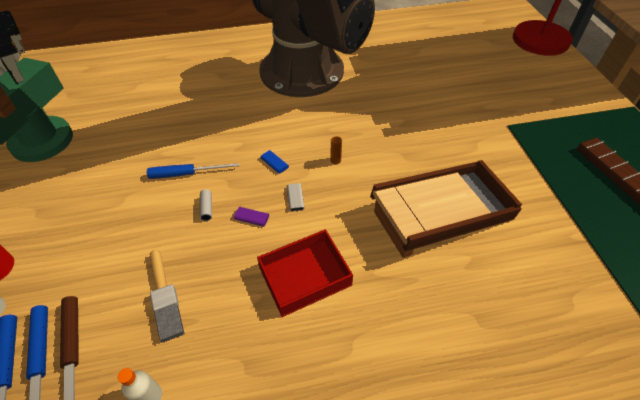

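View pics/side0.png

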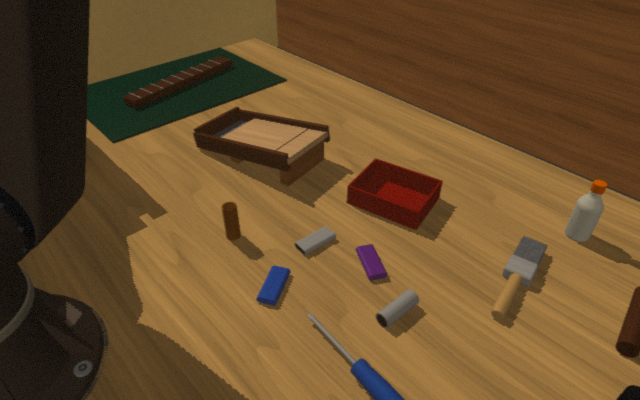

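The scene picture shows a grey round tube at (205,204) with a dark bore and a grey flat piece at (295,197). The look-alikes are blue (274,161), purple (251,216) and an upright brown tube (335,150). Grey and round with a bore fits round_slide; grey and flat fits squashed_slide. The box is at (305,272) and the ramp at (445,205), with its high end at the left by the black line. I'll confirm in crops.

```bash
python3 - <<'E'
import cv2,numpy as np
a=cv2.imread("pics/scene0.png");b=cv2.imread("pics/side0.png")
f=lambda im,x,y,w,h,k:cv2.resize(im[y:y+h,x:x+w],None,fx=k,fy=k,interpolation=cv2.INTER_CUBIC)
cv2.imwrite("pics/c1.png",np.vstack([f(a,180,170,160,60,5),f(b,280,215,160,60+0,5)]))
cv2.imwrite("pics/c2.png",f(a,360,150,170,110,4.7))
E
```

```text
(no output)
```

View pics/c1.png

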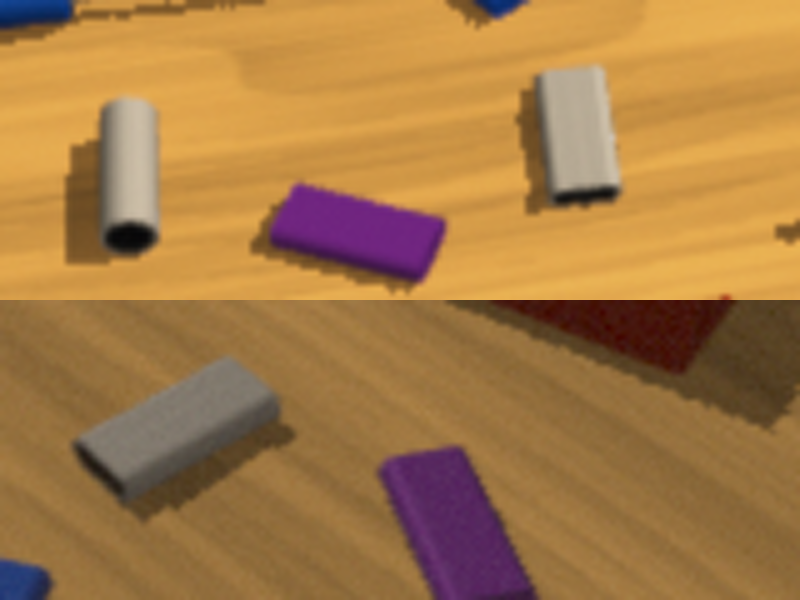

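View pics/c2.png

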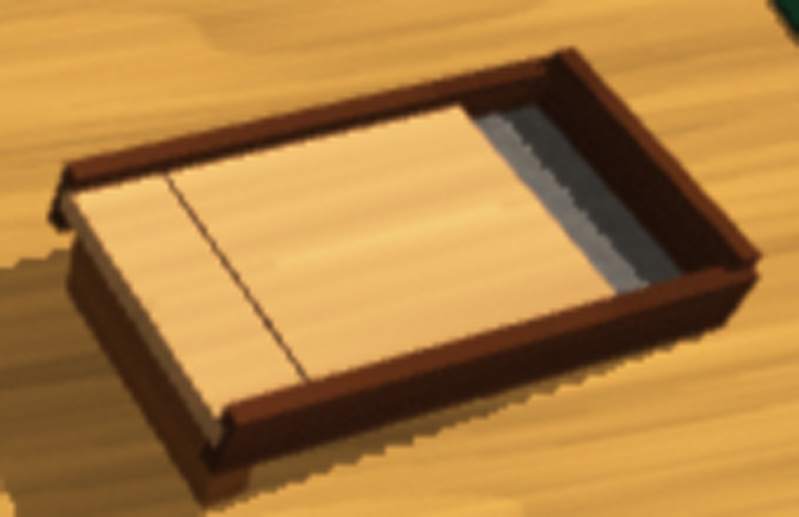

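Confirmed: the crop shows the dark circular bore of the round tube at (206,218) and the flat oval grey one at (296,196). The ramp's black line runs from (396,188) to (424,231) in the scene picture, and the trough is at the right.

```bash
cat > h.py <<'E'
import numpy as np,pickle
from scipy.spatial.transform import Rotation as Ro
from scipy.optimize import least_squares
def ray(s,uv,z):
    d=s["R"].T@np.array([(uv[0]-s["cx"])/s["fx"],(uv[1]-s["cy"])/s["fy"],1]);c=-s["R"].T@s["t"]
    return c+d*(z-c[2])/d[2]
def proj(s,X):
    p=s["R"]@X+s["t"];return np.array([s["fx"]*p[0]/p[2]+s["cx"],s["fy"]*p[1]/p[2]+s["cy"]])
E
python3 - <<'E'
from h import *
o,d=pickle.load(open("s0.pkl","rb"));s=d["scene"];q=d["side"]
def ln(a,b,n):
    v=b-a;print(n,(a+b)/2,np.hypot(*v[:2]),np.degrees(np.arctan2(v[1],v[0])))
r=lambda u,v,z:ray(s,(u,v),z)
ln(r(206,192.8,.012),r(206.2,217.6,.012),"round")
S=[r(*p,.012) for p in [(287.4,185),(300.4,183.4),(304,207),(290.6,209.4)]]
ln((S[0]+S[1])/2,(S[2]+S[3])/2,"sq");print(np.linalg.norm(S[0]-S[1]))
B=[r(*p,.04) for p in [(258,264),(326,233),(352,270),(282,313)]]
ln((B[0]+B[1])/2,(B[2]+B[3])/2,"boxdir");ln((B[1]+B[2])/2,(B[0]+B[3])/2,"boxdir2")
for n,X in (("round",(r(206,192.8,.012)+r(206.2,217.6,.012))/2),("sq",sum(S)/4)):print(n,proj(q,X))
c=[((0,60,0),(168,177)),((155,60,0),(462,107)),((-45,60,0),(73,193)),((-45,-60,10),(235,406)),((205,-70,18),(757,262)),((205,60,18),(568,62))]
ob=[np.array(p)/4.7+[360,150] for _,p in c]
P=[np.array(p)/1000 for p,_ in c]
def T(v):
    R=Ro.from_euler("ZY",[v[2],9*np.pi/180]);return lambda X:R.apply(X)+[v[0],v[1],.061]
f=lambda v:np.concatenate([proj(s,T(v)(p))-o for p,o in zip(P,ob)])
a=r(410,209,.061)
m=least_squares(f,[a[0],a[1],1.4]);print(m.x[:2],np.degrees(m.x[2]),m.fun.round(1))
E
```

```text
round [ 0.43917716 -0.27583798  0.012     ] 0.06590770453251373 -1.6110791024190874
sq [ 0.45300423 -0.09056242  0.012     ] 0.06542798192427207 -3.1057766643133458
0.028049056471405598
boxdir [ 0.64282176 -0.10343603  0.04      ] 0.0974233083024613 17.17431956574937
boxdir2 [ 0.64282176 -0.10343603  0.04      ] 0.14107805934966594 -70.13014473037262
round [397.48505667 306.84348253]
sq [316.69952469 236.28312742]
[0.5696826  0.11505808] 101.80084772110003 [ 0.1 -0.4  0.  -0.3  0.6  0.8 -0.5 -0.1  0.3  1.  -0.5 -1.2]
```

```bash
cat >> h.py <<'E'
def RO(o): return Ro.from_euler("xyz",o,degrees=True)
def need(o,p,R):
    R0=RO(o["orientation"]);
    print("clock",o["clock"],"pos",o["tool_pos"].round(4),"ori",o["orientation"].round(2))
    print("shift units now-axes",(R0.inv().apply(p-o["tool_pos"])/.025).round(3),"target-axes",(R.inv().apply(p-o["tool_pos"])/.025).round(3),"turn units",((R0.inv()*R).as_rotvec(degrees=True)/6).round(3))
E
python3 -m handwheel '[[1,0,0,0,0,0,0.813],[1,0,0,0,0,0,0.813],[1,0,0,0,0,0,0.813],[1,0,0,0,0,0,0.813],[1,0,0,0,0,0,0.813]]'
python3 -m handwheel '[[1,-0.45,0.935,0.2,0,0,0],[1,-0.45,0.935,0.2,0,0,0],[1,-0.45,0.935,0.2,0,0,0],[1,-0.45,0.935,0.2,0,0,0],[1,-0.45,0.935,0.2,0,0,0]]'
python3 -m handwheel '[[1,-0.45,0.935,0.4,0,0,0],[1,-0.45,0.935,0.4,0,0,0],[1,-0.45,0.935,0.4,0,0,0],[1,-0.45,0.935,0.4,0,0,0],[1,-0.45,0.935,0.4,0,0,0]]'
python3 -m handwheel '[[1,-0.45,0.935,0.4,0,0,0],[1,-0.45,0.935,0.4,0,0,0],[1,-0.45,0.935,0.4,0,0,0],[1,-0.45,0.935,0.4,0,0,0],[1,-0.45,0.935,0.4,0,0,0]]'
python3 - <<'E'
from plant import *
from h import *
import cv2
o=get_obs();s=snapshot("wrist");pickle.dump((o,s),open("w1.pkl","wb"))
print(o["joint_pos"])
need(o,np.array([.4392,-.2758,.181]),RO([180,0,-181.6]))
cv2.imwrite("pics/w1.png",s["color"][:,:,::-1])
E
```

```text
clock: 0.78
tool_pos: [0.2614, -0.6222, 0.4042]
orientation: [180.0, -0.0, 178.2]
force: [-0.6, 0.7, 0.6]
opening: 0.0877
gripper_force: 0.0
clock: 1.4
tool_pos: [0.3212, -0.5062, 0.3792]
orientation: [180.0, -0.0, 178.4]
force: [0.4, -0.8, -0.5]
opening: 0.0877
gripper_force: 0.0
clock: 2.02
tool_pos: [0.3807, -0.3909, 0.3292]
orientation: [180.0, -0.0, 178.4]
force: [0.2, -0.4, 0.4]
opening: 0.0878
gripper_force: 0.0
clock: 2.65
tool_pos: [0.4402, -0.2757, 0.2793]
orientation: [180.0, -0.0, 178.4]
force: [0.3, 0.4, 0.0]
opening: 0.0875
gripper_force: 0.0
[-1.03911385e+01  1.29122580e+01 -2.83852952e+01 -4.49834243e-03
 -4.87118966e+01 -8.12071418e+01]
clock 2.65 pos [ 0.4402 -0.2757  0.2793] ori [ 1.800e+02 -1.000e-02  1.784e+02]
shift units now-axes [ 0.038 -0.005  3.931] target-axes [ 0.039 -0.005  3.931] turn units [ 0.001 -0.001 -0.   ]
```

View pics/w1.png

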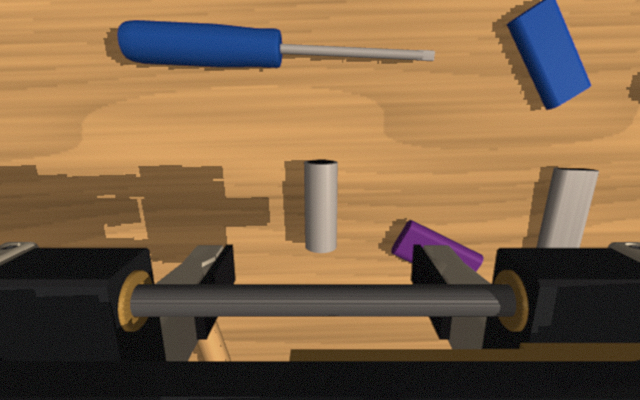

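The wrist picture shows the round slide from (321,160) to (321,251), centred between the fingers. The purple piece's near corner is at (392,252).

```bash
cat >> h.py <<'E'
def wray(o,s,uv,z):
    M=s["tool_from_camera"];R=RO(o["orientation"])
    d=R.apply(M[:3,:3]@np.array([(uv[0]-s["cx"])/s["fx"],(uv[1]-s["cy"])/s["fy"],1]));c=R.apply(M[:3,3])+o["tool_pos"]
    return c+d*(z-c[2])/d[2]
E
python3 - <<'E'
from h import *
o,s=pickle.load(open("w1.pkl","rb"))
a=wray(o,s,(321,162),.016);b=wray(o,s,(321,251),.012);print(a,b,(a+b)/2,np.linalg.norm(a-b))
print("purple",wray(o,s,(392,254),.006),wray(o,s,(411,221),.012))
for z,l in((.012,[(553,168),(598,170)]),):print("sq end",[wray(o,s,p,z) for p in l])
E
```

```text
[ 0.404021   -0.27542255  0.016     ] [ 0.47357826 -0.27745624  0.012     ] [ 0.43879963 -0.27643939  0.014     ] 0.0697018562734834
purple [ 0.48035825 -0.2215643   0.006     ] [ 0.45104432 -0.20930491  0.012     ]
sq end [array([ 0.41359905, -0.10925781,  0.012     ]), array([ 0.41594902, -0.07671683,  0.012     ])]
```

```bash

python3 -m handwheel '[[0.2,0.05,-0.03,0.9,0,0,0],[0.2,0,0,0.9,0,0,0],[0.2,0,0,0.9,0,0,0],[0.2,0,0,0.8,0,0,0],[0.2,0,0,0.43,0,0,0]]'
python3 -m handwheel '[[0.2,0,0,0,0,0,0],[-1,0,0,0,0,0,0],[-1,0,0,0,0,0,0],[-1,0,0,0,0,0,0],[-1,0,0,0,0,0,0]]'
python3 -m handwheel '[[-1,0,0,0,0,0,0],[-1,0,0,0,0,0,0],[-1,0,0,-0.2,0,0,0],[-1,0,0,-0.6,0,0,0],[-1,0,0,-1,0,0,0]]'
python3 - <<'E'
from plant import *
from h import *
o=get_obs();v=[.5697,.1151,np.radians(101.8)]
R=Ro.from_euler("ZY",[v[2],np.radians(9)]);T=lambda x,z:R.apply([x,0,z])+[v[0],v[1],.061]
Rt=Ro.from_matrix(R.as_matrix()@np.array([[0,1,0],[1,0,0],[0,0,-1.]]).T)
# tool x=ramp y, tool y=ramp x, tool z=-ramp z
print(Rt.as_euler("xyz",degrees=True))
for h in(.08,.013):
    p=T(.012,h+.169);print(p);need(o,p,Rt)
E
```

```text
clock: 3.32
tool_pos: [0.4383, -0.2772, 0.1804]
orientation: [180.0, -0.1, 178.4]
force: [0.4, 0.6, 0.7]
opening: 0.0532
gripper_force: 0.0
clock: 3.95
tool_pos: [0.4388, -0.2772, 0.1818]
orientation: [-180.0, 0.0, 178.4]
force: [-0.0, 1.2, 2.8]
opening: 0.0232
gripper_force: 30.0
clock: 4.58
tool_pos: [0.4383, -0.2772, 0.2269]
orientation: [180.0, -0.1, 178.4]
force: [0.2, 0.1, -1.2]
opening: 0.0233
gripper_force: 30.0
[-1.71000000e+02  1.27222187e-14 -1.68200000e+02]
[0.55931069 0.16483081 0.30505718]
clock 4.575 pos [ 0.4383 -0.2772  0.2269] ori [ 1.7998e+02 -1.0000e-01  1.7840e+02]
shift units now-axes [-4.337 17.809 -3.128] target-axes [-8.353 15.626 -5.64 ] turn units [ 1.498 -0.192 -2.228]
[0.56145404 0.1545712  0.23888206]
clock 4.575 pos [ 0.4383 -0.2772  0.2269] ori [ 1.7998e+02 -1.0000e-01  1.7840e+02]
shift units now-axes [-4.439 17.4   -0.482] target-axes [-8.353 15.626 -2.96 ] turn units [ 1.498 -0.192 -2.228]
```

```bash

python3 -m handwheel '[[-1,-0.2,0.8,-0.63,0,0,0],[-1,-0.2,0.9,-0.63,0,0,0],[-1,-0.2,0.9,-0.63,0,0,0],[-1,-0.2,0.9,-0.63,0,0,0],[-1,-0.2,0.9,-0.63,0,0,0]]'
python3 -m handwheel '[[-1,-0.22,0.9,0,0,0,0],[-1,-0.22,0.9,0,0,0,0],[-1,-0.22,0.9,0,0,0,0],[-1,-0.22,0.9,0,0,0,0],[-1,-0.22,0.9,0,0,0,0]]'
python3 -m handwheel '[[-1,-0.22,0.9,0,0,0,0],[-1,-0.22,0.9,0,0,0,0],[-1,-0.22,0.9,0,0,0,0],[-1,-0.22,0.9,0,0,0,0],[-1,-0.22,0.9,0,0,0,0]]'
python3 -m handwheel '[[-1,-0.22,0.9,0,0,0,-0.75],[-1,-0.22,0.9,0,0,0,-0.75],[-1,-0.22,0.8,0,0,0,-0.74],[-1,0,0,0,0.75,0,0],[-1,0,0,0,0.75,0,0]]'
python3 - <<'E'
from plant import *
from h import *
import cv2
o=get_obs();v=[.5697,.1151,np.radians(101.8)]
R=Ro.from_euler("ZY",[v[2],np.radians(9)]);T=lambda x,z:R.apply([x,0,z])+[v[0],v[1],.061]
Rt=Ro.from_matrix(R.as_matrix()@np.array([[0,1,0],[1,0,0],[0,0,-1.]]).T)
for h in(.04,.013):
    p=T(.012,h+.169);print(p);need(o,p,Rt)
s=snapshot("scene")["color"][80:300,350:550,::-1];q=snapshot("side")["color"][50:270,170:370,::-1]
cv2.imwrite("pics/p1.png",cv2.resize(np.hstack([s,q]),None,fx=2,fy=2,interpolation=cv2.INTER_CUBIC))
E
```

```text
clock: 5.2
tool_pos: [0.4666, -0.1672, 0.3066]
orientation: [180.0, 0.0, 178.4]
force: [-0.8, -0.0, -0.3]
opening: 0.0231
gripper_force: 30.0
clock: 5.82
tool_pos: [0.4973, -0.0556, 0.3061]
orientation: [180.0, 0.0, 178.4]
force: [0.6, -0.6, -1.8]
opening: 0.0234
gripper_force: 30.0
clock: 6.45
tool_pos: [0.5282, 0.0565, 0.3057]
orientation: [180.0, 0.0, 178.4]
force: [0.7, -0.6, -0.9]
opening: 0.0235
gripper_force: 30.0
clock: 7.08
tool_pos: [0.5416, 0.122, 0.3053]
orientation: [-170.9, 0.0, -168.1]
force: [0.9, -0.7, -1.4]
opening: 0.0231
gripper_force: 30.0
[0.5605903  0.15870567 0.26554965]
clock 7.075 pos [0.5416 0.122  0.3053] ori [-1.7086e+02  3.0000e-02 -1.6814e+02]
shift units now-axes [-1.046  1.518  1.368] target-axes [-1.045  1.516  1.371] turn units [-0.023  0.006  0.009]
[0.56145404 0.1545712  0.23888206]
clock 7.075 pos [0.5416 0.122  0.3053] ori [-1.7086e+02  3.0000e-02 -1.6814e+02]
shift units now-axes [-1.045  1.52   2.448] target-axes [-1.045  1.516  2.451] turn units [-0.023  0.006  0.009]
```

View pics/p1.png

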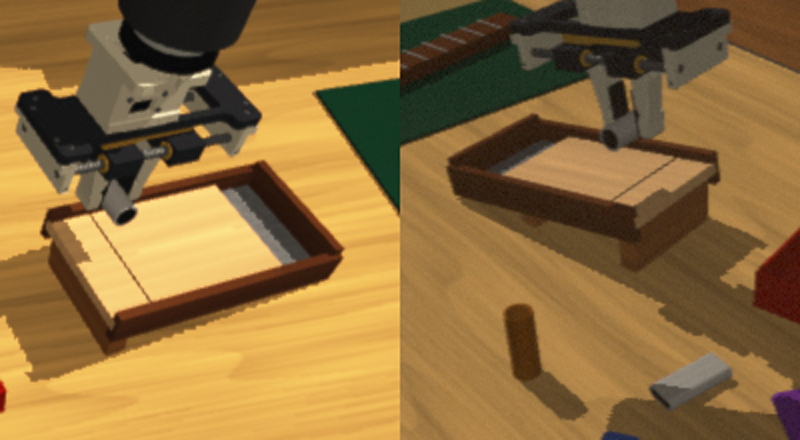

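The tube is held across the ramp, above the upper half, at about (122,213) in the left half of the picture. Next I lower it.

```bash

python3 -m handwheel '[[-1,-0.52,0.76,0,0,0,0],[-1,-0.52,0.76,0.4,0,0,0],[-1,0,0,0.7,0,0,0],[-1,0,0,0.6,0,0,0],[-1,0,0,0.3,0,0,0]]'
python3 -m handwheel '[[-1,0,0,0.25,0,0,0],[-1,0,0,0.04,0,0,0],[-1,0,0,0,0,0,0]]'
python3 - <<'E'
from plant import *
from h import *
import cv2
o=get_obs();print(o["tool_pos"],o["force"])
v=[.5697,.1151,np.radians(101.8)];R=Ro.from_euler("ZY",[v[2],np.radians(9)])
print("ramp-frame grasp",R.inv().apply(o["tool_pos"]+RO(o["orientation"]).apply([0,0,.169])-[v[0],v[1],.061]))
s=snapshot("scene")["color"][150:260,370:470,::-1];q=snapshot("side")["color"][80:190,235:335,::-1]
cv2.imwrite("pics/p2.png",cv2.resize(np.hstack([s,q]),None,fx=4,fy=4,interpolation=cv2.INTER_CUBIC))
E
```

```text
clock: 7.8
tool_pos: [0.5606, 0.1554, 0.2483]
orientation: [-171.0, -0.1, -168.2]
force: [-0.4, -0.4, -1.9]
opening: 0.023
gripper_force: 30.0
clock: 8.18
tool_pos: [0.561, 0.1544, 0.2431]
orientation: [-171.0, 0.0, -168.2]
force: [-0.3, -0.5, -2.0]
opening: 0.0231
gripper_force: 30.0
[0.56103433 0.1543858  0.24307781] [-0.27457816 -0.475417   -2.01337368]
ramp-frame grasp [0.01128567 0.0003169  0.01712918]
```

View pics/p2.png

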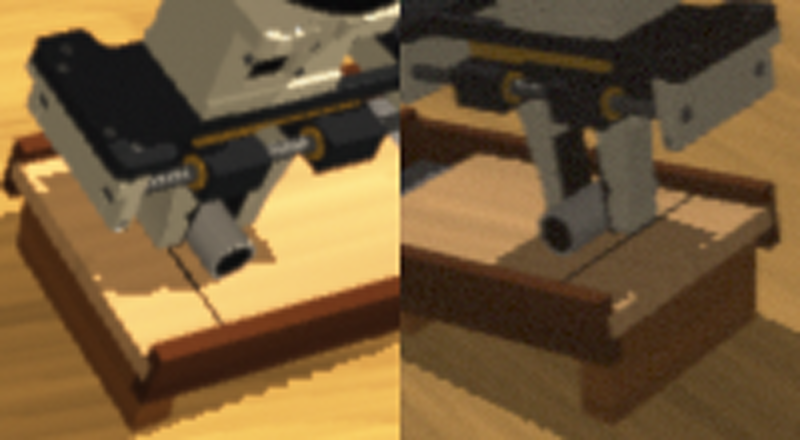

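The tube lies just downhill of the black line and a few mm above the surface. I'll feel for contact.

```bash

python3 -m handwheel '[[-1,0,0,0.08,0,0,0],[-1,0,0,0.04,0,0,0],[-1,0,0,0,0,0,0]]' | egrep 'force|pos'
python3 -m handwheel '[[-1,0,0,0.03,0,0,0],[-1,0,0,0,0,0,0]]' | egrep 'force|pos'
python3 -m handwheel '[[-1,0,0,0.02,0,0,0],[-1,0,0,0,0,0,0]]' | egrep 'force|pos'
```

```text
tool_pos: [0.561, 0.1539, 0.2396]
force: [0.4, 0.6, -0.4]
gripper_force: 30.0
tool_pos: [0.561, 0.1538, 0.2389]
force: [-0.4, 0.3, -2.5]
gripper_force: 30.0
tool_pos: [0.5611, 0.1538, 0.2386]
force: [-0.4, 0.5, 0.8]
gripper_force: 30.0
```

```bash

python3 -m handwheel '[[-1,0,0,0.02,0,0,0],[-1,0,0,0,0,0,0]]' | egrep 'force|pos'
python3 -m handwheel '[[-1,0,0,0.02,0,0,0],[-1,0,0,0,0,0,0]]' | egrep 'force|pos'
```

```text
tool_pos: [0.5611, 0.1538, 0.2386]
force: [-2.6, 0.7, 5.7]
gripper_force: 30.0
tool_pos: [0.561, 0.1537, 0.2385]
force: [-4.4, 1.7, 9.4]
gripper_force: 30.0
```

Contact. I back off the preload, open part way, and retract square to the slope.

```bash

python3 -m handwheel '[[-1,0,0,-0.03,0,0,0],[-0.15,0,0,0,0,0,0],[-0.15,0,0,0,0,0,0],[-0.15,0,0,0,0,0,0],[-0.15,0,0,0,0,0,0]]'
python3 -m handwheel '[[-0.15,0,0,-0.3,0,0,0],[-0.15,0,0,-0.5,0,0,0],[-0.15,0,0,-1,0,0,0],[-0.15,0,0,-1,0,0,0],[-0.15,0,0,-1,0,0,0]]'
python3 -m handwheel '[[-0.15,0,0,0,-0.75,0,0],[-0.15,0,0,0,-0.75,0,0],[0,0,0,0,0,0,0]]'
python3 - <<'E'
from plant import *
from h import *
import cv2
o=get_obs()
need(o,np.array([.452,-.0906,.30]),RO([180,0,-183]))
s=snapshot("scene")["color"][140:270,350:550,::-1];q=snapshot("side")["color"][90:220,180:380,::-1]
cv2.imwrite("pics/p3.png",cv2.resize(np.hstack([s,q]),None,fx=2,fy=2,interpolation=cv2.INTER_CUBIC))
E
```

```text
clock: 10.28
tool_pos: [0.5611, 0.1537, 0.2381]
orientation: [-171.0, -0.0, -168.2]
force: [1.2, -0.6, -1.0]
opening: 0.0371
gripper_force: 0.0
clock: 10.9
tool_pos: [0.5579, 0.1685, 0.334]
orientation: [-171.0, 0.1, -168.1]
force: [0.5, 0.4, -0.5]
opening: 0.0374
gripper_force: 0.0
clock: 11.28
tool_pos: [0.5583, 0.168, 0.3336]
orientation: [179.9, 0.1, -168.2]
force: [-0.3, 0.8, 0.9]
opening: 0.0418
gripper_force: 0.0
clock 11.275 pos [0.5583 0.168  0.3336] ori [ 1.7995e+02  1.2000e-01 -1.6821e+02]
shift units now-axes [ 6.28  -9.259  1.321] target-axes [  3.706 -10.553   1.343] turn units [0.011 0.018 2.465]
```

View pics/p3.png

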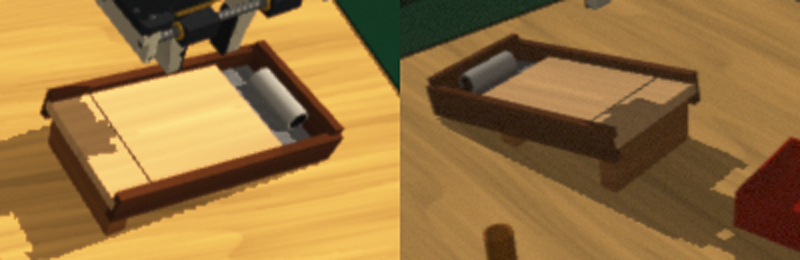

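The round slide now rests in the trough, at (280,100) in the left half. Next is the squashed one.

```bash

python3 -m handwheel '[[0.2,0,0,0,0,0,0.82],[0.2,0,0,0,0,0,0.82],[0.2,0,0,0,0,0,0.82]]' >/dev/null
python3 -m handwheel '[[0.2,0.34,-0.95,0.1,0,0,0],[0.2,0.34,-0.95,0.1,0,0,0],[0.2,0.34,-0.95,0.1,0,0,0],[0.2,0.34,-0.95,0.1,0,0,0],[0.2,0.34,-0.95,0.1,0,0,0]]'|grep pos
python3 -m handwheel '[[0.2,0.34,-0.95,0.1,0,0,0],[0.2,0.34,-0.95,0.1,0,0,0],[0.2,0.34,-0.95,0.1,0,0,0],[0.2,0.34,-0.95,0.1,0,0,0],[0.2,0.34,-0.95,0.1,0,0,0]]'|grep pos
python3 -m handwheel '[[0.2,0.3,-0.95,0.3,0,0,0],[0.2,0,0,0,0,0,0]]'|grep pos
python3 - <<'E'
from plant import *
from h import *
import cv2
o=get_obs();s=snapshot("wrist");pickle.dump((o,s),open("w2.pkl","wb"))
need(o,np.array([.450,-.0926,.1805]),RO([180,0,-183]))
cv2.imwrite("pics/w2.png",s["color"][:,:,::-1])
_,d=pickle.load(open("s0.pkl","rb"));c=d["scene"];b=ray(c,(336,162),0.);print("brown",b,[proj(c,b+[0,0,h]).round(1) for h in (.04,.06,.08)])
E
```

```text
tool_pos: [0.5087, 0.05, 0.3196]
tool_pos: [0.4603, -0.0661, 0.3069]
tool_pos: [0.4511, -0.0897, 0.299]
clock 13.25 pos [ 0.4511 -0.0897  0.299 ] ori [-1.7999e+02 -7.0000e-02  1.7696e+02]
shift units now-axes [ 0.031 -0.118  4.742] target-axes [ 0.037 -0.119  4.742] turn units [-0.002 -0.012 -0.007]
brown [0.36389177 0.0166053  0.        ] [array([336.4, 149.4]), array([336.6, 142.8]), array([336.9, 136. ])]
```

View pics/w2.png

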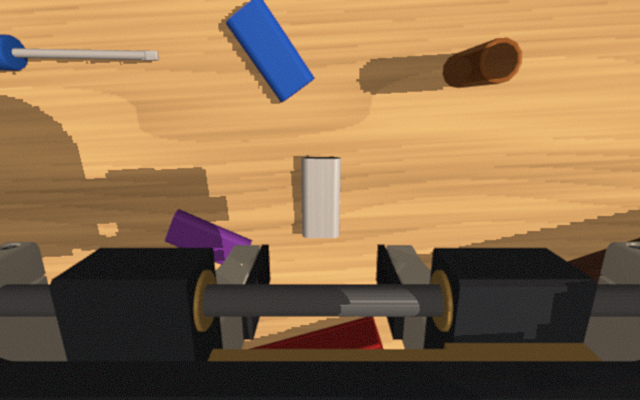

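The wrist picture shows the squashed slide from (303,157) to (339,238), between the fingers. Purple's nearest corner is at (250,240).

```bash
python3 - <<'E'
from h import *
o,s=pickle.load(open("w2.pkl","rb"))
P=np.array([wray(o,s,p,.012) for p in [(303,157),(340,157),(339,238),(304,237)]]);print(P,P.mean(0))
print("purple",wray(o,s,(250,241),.01))
need(o,np.append(P.mean(0)[:2],.1805),RO([180,0,-183]))
E
```

```text
[[ 0.41400176 -0.1024924   0.012     ]
 [ 0.41549534 -0.07412688  0.012     ]
 [ 0.48208131 -0.07753209  0.012     ]
 [ 0.4796949  -0.10617849  0.012     ]] [ 0.44781833 -0.09008247  0.012     ]
purple [ 0.48167828 -0.15131708  0.01      ]
clock 13.25 pos [ 0.4511 -0.0897  0.299 ] ori [-1.7999e+02 -7.0000e-02  1.7696e+02]
shift units now-axes [ 0.124 -0.022  4.742] target-axes [ 0.13  -0.023  4.742] turn units [-0.002 -0.012 -0.007]
```

```bash

python3 -m handwheel '[[0.2,0.13,-0.02,1,0,0,0],[0.2,0,0,1,0,0,0],[0.2,0,0,1,0,0,0],[0.2,0,0,1,0,0,0],[0.2,0,0,0.5,0,0,0]]'|egrep 'pos|force'
python3 -m handwheel '[[0.2,0,0,0.24,0,0,0],[0.2,0,0,0,0,0,0],[-1,0,0,0,0,0,0],[-1,0,0,0,0,0,0],[-1,0,0,0,0,0,0]]'|egrep 'pos|force'
python3 -m handwheel '[[-1,0,0,0,0,0,0],[-1,0,0,-0.3,0,0,0],[-1,0,0,-1,0,0,0],[-1,0,0,-1,0,0,0],[-1,0,0,-1,0,0,0]]'
python3 -m handwheel '[[-1,0,0,-0.5,0,0,-0.72],[-1,0,0,0,0,0,-0.72],[-1,0,0,0,0,0,-0.72],[-1,0,0,0,0,0,-0.72],[-1,0,0,0,0,0,-0.72]]'
python3 - <<'E'
from plant import *
from h import *
need(get_obs(),np.array([.643,-.1034,.190]),RO([180,0,-161.5]))
E
```

```text
tool_pos: [0.4491, -0.088, 0.1861]
force: [0.3, 0.5, -0.9]
gripper_force: 0.0
tool_pos: [0.4492, -0.0884, 0.1816]
force: [-1.1, -0.4, 4.6]
gripper_force: 30.0
clock: 15.18
tool_pos: [0.4488, -0.0883, 0.2646]
orientation: [180.0, -0.0, 177.1]
force: [0.4, -0.1, -0.8]
opening: 0.0303
gripper_force: 30.0
clock: 15.8
tool_pos: [0.4488, -0.0883, 0.2763]
orientation: [180.0, -0.0, -161.2]
force: [0.3, 0.8, -1.2]
opening: 0.0297
gripper_force: 30.0
clock 15.8 pos [ 0.4488 -0.0883  0.2763] ori [ 179.99   -0.   -161.19]
shift units now-axes [-7.161 -3.078  3.45 ] target-axes [-7.177 -3.037  3.452] turn units [ 0.002 -0.001  0.052]
```

Held at 30 mm. I move over the box and lower.

```bash

python3 -m handwheel '[[-1,-0.9,-0.38,0,0,0,0],[-1,-0.9,-0.38,0,0,0,0],[-1,-0.9,-0.38,0,0,0,0],[-1,-0.9,-0.38,0,0,0,0],[-1,-0.9,-0.38,0,0,0,0]]'|egrep 'pos|force'
python3 -m handwheel '[[-1,-0.9,-0.38,0,0,0,0],[-1,-0.9,-0.38,0,0,0,0],[-1,-0.86,-0.38,0,0,0,0],[-1,0,0,0.5,0,0,0],[-1,0,0,0.5,0,0,0]]'
python3 - <<'E'
from plant import *
from h import *
import cv2
need(get_obs(),np.array([.643,-.1034,.190]),RO([180,0,-161.5]))
s=snapshot("scene")["color"][180:330,220:400,::-1];q=snapshot("side")["color"][90:240,310:490,::-1]
cv2.imwrite("pics/p4.png",cv2.resize(np.hstack([s,q]),None,fx=2.2,fy=2.2,interpolation=cv2.INTER_CUBIC))
E
```

```text
tool_pos: [0.5714, -0.0973, 0.2762]
force: [-0.6, 0.8, -2.0]
gripper_force: 30.0
clock: 17.05
tool_pos: [0.6421, -0.103, 0.25]
orientation: [180.0, -0.1, -161.3]
force: [-0.3, -0.0, -1.2]
opening: 0.0301
gripper_force: 30.0
clock 17.05 pos [ 0.6421 -0.103   0.25  ] ori [ 1.7996e+02 -7.0000e-02 -1.6135e+02]
shift units now-axes [-0.03  -0.03   2.398] target-axes [-0.027 -0.028  2.398] turn units [ 0.007 -0.011  0.026]
```

View pics/p4.png

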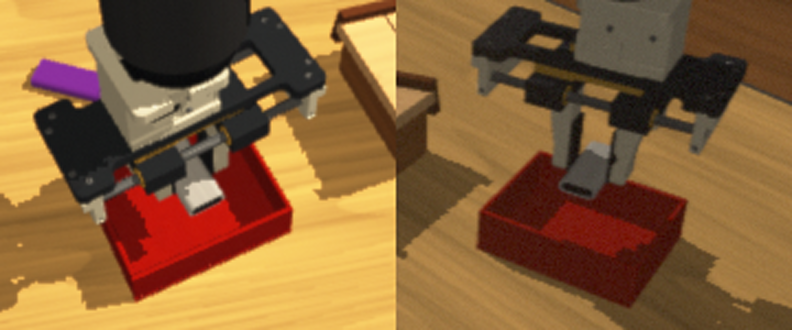

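The slide is centred over the box in both views. I lower, release and retreat.

```bash

python3 -m handwheel '[[-1,0,0,0.6,0,0,0],[-1,0,0,0.7,0,0,0],[-1,0,0,0.6,0,0,0],[-1,0,0,0.35,0,0,0],[-1,0,0,0.05,0,0,0]]'|egrep 'pos|force'
python3 -m handwheel '[[-1,0,0,0.05,0,0,0],[0.2,0,0,0,0,0,0],[0.2,0,0,0,0,0,0],[0.2,0,0,0,0,0,0],[0.2,0,0,0,0,0,0]]'
python3 -m handwheel '[[0.2,0,0,-0.5,0,0,0],[0.2,0,0,-1,0,0,0],[0.2,0,0,-1,0,0,0],[0.2,0,0,-1,0,0,0],[0.2,0,0,-1,0,0,0]]'
python3 -m handwheel '[[0.2,0.9,0,-0.5,0,0,0],[0.2,0.9,0,0,0,0,0],[0.2,0.9,0,0,0,0,0],[0.2,0.9,0,0,0,0,0],[0.2,0,0,0,0,0,0]]'|egrep 'pos|clock'
python3 - <<'E'
from plant import *
import cv2
cv2.imwrite("pics/end.png",cv2.resize(snapshot("scene")["color"][110:330,140:540,::-1],None,fx=2,fy=2,interpolation=cv2.INTER_CUBIC))
E
```

```text
tool_pos: [0.6428, -0.103, 0.1926]
force: [-0.7, -0.3, -1.5]
gripper_force: 30.0
clock: 18.4
tool_pos: [0.643, -0.103, 0.1925]
orientation: [-180.0, 0.0, -161.3]
force: [-0.2, 0.9, -0.4]
opening: 0.0521
gripper_force: 0.0
clock: 19.02
tool_pos: [0.6429, -0.103, 0.3067]
orientation: [-180.0, 0.1, -161.3]
force: [-0.1, 0.2, 1.0]
opening: 0.0527
gripper_force: 0.0
clock: 19.65
tool_pos: [0.5565, -0.1323, 0.3186]
```

View pics/end.png

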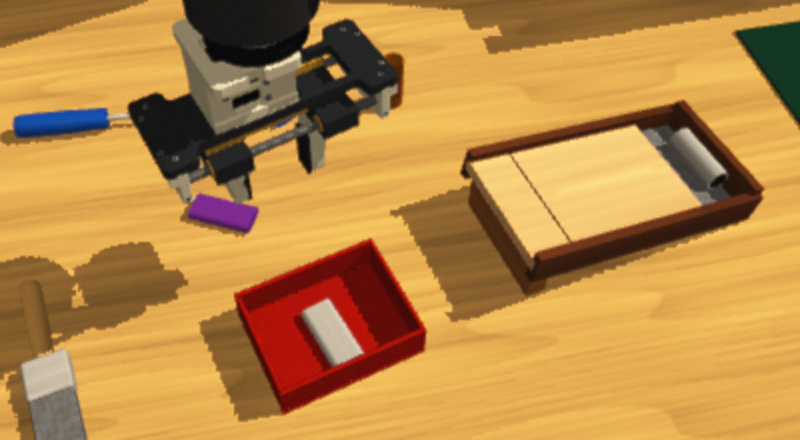

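The squashed slide lies in the box at (332,330) and the round one is in the trough at (697,158). The gripper touches nothing.

```bash
python3 -c "
from plant import *
print(close_job())"
```

```text
the job is handed in; nothing more can be done
None
```

The round slide rolled down the ramp and rests in the catch trough, the squashed slide is in the red scrap box, and the job was handed in at about 20 s.

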